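# Hold a shelf bracket against the sprung fence of an assembly jig

## Robot

A 6-joint arm with a two-finger parallel gripper is mounted at the origin on a cart in front of the work surface, level with it; the furniture and walls round the work are solid. World frame = base frame: x ahead of the robot, y to its left, z up, the work surface at z = 0. Lengths are in m, angles in rad, forces in N, time in s.
With the tool pointing down it reaches from about 0.3 to 0.825 m from the base axis. Payload 5.4 kg.
Tool frame: the origin (TCP) lies at the very end of the fingers, on their centre line; the grasp point (between the pads) lies 19 mm behind it (manip.tcp_to_grasp is the distance from the TCP to the grasp point, in m); z points along the fingers, y is the line along which they close (so a half turn about z gives the same grasp; the last joint's range is limited). The gripper opens to 92 mm and grips with 3 to 60 N. Pads are 20 mm wide; open, the fingers measure 128 mm over their backs; the gripper's body (75 mm by 189 mm) begins 69 mm behind the grasp point.
Start: joints at [-1.315, 0.158, 1.597, -0, 1.386, -0.21], TCP at [0.258, -0.514, 0.215] pointing down, gripper open.
Joint ranges: [-2.91, 2.91], [-0.94, 2.29], [0.18, 2.7], [-1.29, 4.43], [0.17, 2.64], [-3, 3]. Speed limits (rad/s): [2.57, 2.57, 3.14, 3.14, 3.14, 3.14].

## Interface

Orientations are given as a unit quaternion [w, x, y, z].
In Python, from rig import manip, vision gives the robot as it stands (manip), with the cameras (vision).
- The arm moves only by the tool step_hand, called after "Emit:" as name(argument=value, ...) on one line, values as JSON. Schema: {"type":"object","properties":{"offsets":{"type":"array","items":{"type":"object","properties":{"x":{"type":"number"},"y":{"type":"number"},"z":{"type":"number"},"drx":{"type":"number"},"dry":{"type":"number"},"drz":{"type":"number"},"jaw":{"type":"number"}},"additionalProperties":false,"required":["jaw"]},"minItems":1,"maxItems":20},"force":{"type":"number"},"only":{"type":"string"},"quiet":{"type":"boolean"},"lines":{"type":"string"}},"required":["offsets"],"additionalProperties":false}. offsets is a list of rows, 1 to 20 of them, each an object with the fields x, y, z (the shift in parts of the range, where 1.0 means 0.6 m), drx, dry, drz (a rotation vector in parts of the range, where 1.0 means pi rad), jaw (the opening from 0.0 (shut) to 1.0 (fully open)); a field left out counts as zero (the opening has to be given); each row shifts and turns the commanded pose from where the row before left it, along the tool's axes as they then stand; what a row does not reach is not made up. A row lasts 1/12 s, in which the tool goes at most 0.0417 m and 0.125 rad, less where a joint would pass 70% of its speed; a pose out of reach is approached as far as the arm can. The fingers move at their own pace and stop on an object; force is the grip in N (left out, the last holds). Time passes only in rows, so rows that do not move let the fingers close. The tool returns the time, the measured TCP pose, the force, the opening and the grip force at its end. only (a regular expression) keeps the lines of the reply that match it, lines (a string "A,B") keeps lines A to B, and quiet returns only ok. A shift or turn number past 1, either way, is cut back to 1. Input that does not fit is refused with a message, and nothing moves.
- manip.observe(): the state, without advancing time (a new reading comes with each control period).
- vision.camera(name): name is "scene" or "top" or "wrist"; returns a dict with "pixels" (400x640x3 uint8, blue, green, red), "fx", "fy", "cx", "cy" (pixels), "rvec" (rotation vector, rad) and "tvec" (3), from world to camera coordinates, as OpenCV has them. Camera axes: x right, y down, z forward; pixel columns grow to the right and rows downward; lengths in m; the calibration is good to about 2 mm. A picture is of the moment at which its call begins. There is no depth.
- manip.finish_job(): hands the job in; it is judged then, once.
The state is a dict: "t": time; "qpos": joint angles; "dq": joint speeds; "joint_torque": joint torques, N m; "eef_pos": TCP position; "eef_rot": TCP orientation; "force": force on the tool from outside, world axes, zero at the start; "torque": the same for the moment, N m; "width": opening from 0.0 (shut) to 1.0 (fully open); "grasp_force": force on a finger pad.
Only numpy, scipy, OpenCV 4.12 (cv2) and the standard library are available. Lean on these libraries where they do the work, as an engineer would, in place of code of your own. Each camera call takes 0.05 s, during which the arm holds its last target. There are 200 camera calls.

## Task

Be the third hand for someone who is about to drive the screws into a small wooden shelf bracket: set the bracket flat on the jig's board between the two cheeks, with its tall back plate towards the fence, and then push it square against the sprung fence with a steady force of about 10 N, so that the pointer on the fence stands between the two notches of the scale. Never drive the fence all the way back, and leave the mug, the tin and the spice jar where they are. Finish while still holding the bracket pressed there: do not let go.

Things in the scene. Friction and masses are not known exactly. Their poses are not given: they have to be found in the camera images.
- bracket: Loose light-wood shelf bracket, 0.18 to 0.33 kg. Foot plate 90 (x) x 70 (y) x 12 mm lying flat; at its +x end a back plate 12 mm thick, 70 wide, 75 mm high, outer face at x = +45 mm; in the middle an upright rib 18 mm thick (y) from the back plate to a round nose at x = -32 mm, its top 58 mm up. Origin: centre of the underside; z up, x towards the back plate's outer face.
- bracket_grip (a point): Place to grip the bracket: middle of its rib, at bracket x = +4, y = 0, 45 mm above the underside (rib 18 mm thick, grip from above, fingers closing along y). Axes as the bracket's.
- jig: Jig fixed to the worktop, left or right, turned up to 0.3 rad. Plywood board, x -125 to +135 mm, 180 wide, 12 thick. Two cheeks 18 mm high over it, x -65 to +35, leave a bay 80 mm wide round y = 0. Behind the bay: sprung fence, then a fixed block 66 mm high. Scale at the fence's +y end, 58 mm high, two dark notches in its top. Origin on the worktop under the bay's middle; x points to the fence.
- bay (a point): Point on the top of the jig's board in the middle of the bay, at x = 0, y = 0, 12 mm above the jig's origin; axes as the jig's.
- fence_board: The fence: upright light-wood board 20 mm thick (x), 130 wide, top 61 mm over the jig's board, with a dark pointer over the scale. Near face 10 mm before its origin. Origin: mid-thickness, level with the top of the jig's board; unpressed at jig x = +70 mm, so the near face is at jig x = +60 mm. Axes as the jig's.
- fence (a joint): How far the fence is pushed back along jig +x, 0 (rest, held by its springs) to 0.022 m (end of its travel). Springs: force = 3 N + 0.8 N per mm, so about 10 N at 9 mm. The pointer stands at the first notch at 5 mm (7 N) and at the second at 13 mm (13.4 N).
- mug: White mug, 84 mm wide and 88 mm high, standing at the back of the worktop; origin under it. To be left alone.
- tin: Low tin, 75 mm across, 58 mm high, at the back of the worktop; origin under its centre. To be left alone.
- spice_jar_1: Spice jar, 45 mm across, 106 mm high, at the back of the worktop; origin under its centre. To be left alone.

How it is judged:
By the outcome, as a careful person would: the job done as asked, in the order asked, and still so for the second after the job is handed in, while the arm keeps its last pose, push and grip.
It also fails if it takes over 48 s, if anything falls off the work surface, if the arm or the gripper's body presses on something with over 40 N, if the wrist force passes 120 N, or if a joint passes its speed limit or range.

## Working session

There is one attempt and no reset: what is moved stays moved. The work goes in short steps, Python scripts to look and compute and a tool call to move; the robot and the scene stay as the last step left them, time stands still between calls to the robot, and variables do not carry over. Pictures are saved under pics/ and viewed, at most 10 in all, crops included, and the job is handed in when it is done.

```bash
ls; mkdir -p pics; cat > h.py <<'E'
import numpy as np, cv2
from rig import manip, vision
def shot(n,f=None):
    c=vision.camera(n)
    c["R"]=cv2.Rodrigues(np.array(c["rvec"],float))[0]; c["t"]=np.array(c["tvec"],float).ravel()
    if f: cv2.imwrite(f,np.array(c["pixels"])); np.savez(f[:-4]+".npz",**{k:np.array(v) for k,v in c.items()})
    return c
def load(f): return dict(np.load(f))
def ray(c,uv):
    d=np.array([(uv[0]-c["cx"])/c["fx"],(uv[1]-c["cy"])/c["fy"],1.])
    return -c["R"].T@c["t"], c["R"].T@d
def plane(c,uv,z):
    o,d=ray(c,uv); return o+d*(z-o[2])/d[2]
def tri(c1,u1,c2,u2):
    o1,d1=ray(c1,u1);o2,d2=ray(c2,u2)
    s=np.linalg.lstsq(np.c_[d1,-d2],o2-o1,rcond=None)[0]
    a,b=o1+s[0]*d1,o2+s[1]*d2
    return (a+b)/2,np.linalg.norm(a-b)
def proj(c,p):
    q=c["R"]@np.array(p)+c["t"]; return np.array([c["fx"]*q[0]/q[2]+c["cx"],c["fy"]*q[1]/q[2]+c["cy"]])
E
python3 - <<'E'
from h import *
for n in("scene","top","wrist"):
    c=shot(n,f"pics/{n}0.png"); print(n,c["fx"],-c["R"].T@c["t"])
print(manip.observe())
a=cv2.imread("pics/scene0.png");b=cv2.imread("pics/top0.png")
E
```

```text
pics
rig.py
scene 518.7429941251181 [-0.08268433  1.09610361  0.78450511]
top 375.5605048626871 [0.50659986 0.06177302 1.03579677]
wrist 334.92138095474195 [ 0.32030275 -0.48186526  0.38362555]
{'t': 0.15, 'qpos': array([-1.31509536e+00,  1.58923741e-01,  1.59788463e+00, -3.07591972e-05,
        1.38619579e+00, -2.10087515e-01]), 'dq': array([ 0.00075508, -0.00148897, -0.0041005 ,  0.00123414,  0.00012052,
        0.00073023]), 'joint_torque': array([ 6.02180480e-04, -3.85914803e+01, -3.22434890e+01,  7.00690155e-02,
        3.50889482e-02, -9.61687374e-05]), 'eef_pos': array([ 0.25810736, -0.51329744,  0.21386339]), 'eef_rot': array([-7.05222607e-04,  9.73001600e-01,  2.30797289e-01, -3.12068368e-05]), 'force': array([-0.55937864, -0.20417427,  0.64321747]), 'torque': array([-0.01705108,  0.01804709, -0.00413061]), 'grasp_force': 0.0, 'width': 1.000363249952335}
```

View pics/top0.png

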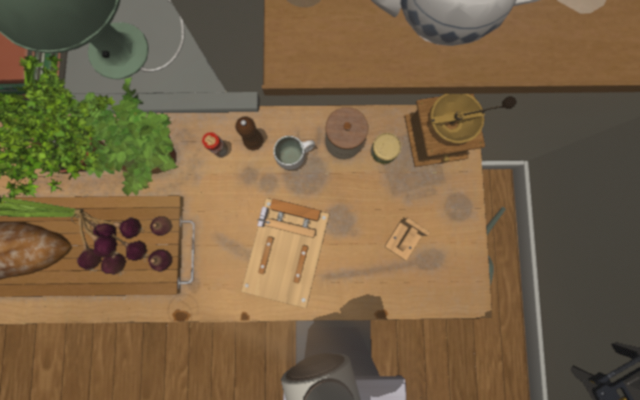

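View pics/scene0.png

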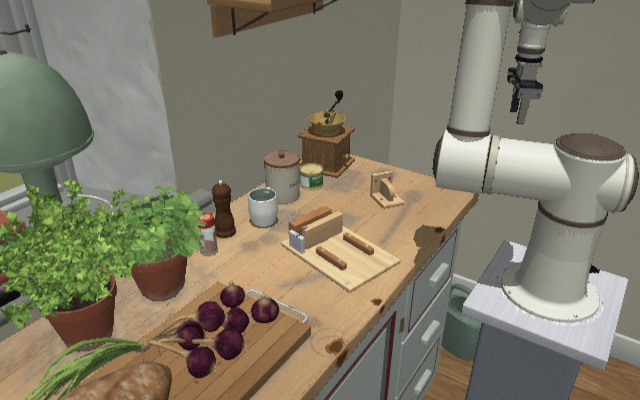

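The top view shows the jig, with its board spanning about (245–327, 200–305), its fence and block at the upper end near (290,215), and the scale at (263,215). The bracket is at about (406,239). The scene view shows the bracket standing upright at (385,190), with its back plate at the far (left) side. Next I'll get coarse positions and enlarged crops.

```bash
python3 - <<'E'
from h import *
T=load("pics/top0.npz");S=load("pics/scene0.npz")
a=cv2.resize(T["pixels"][195:310,235:435],None,fx=4,fy=4,interpolation=cv2.INTER_CUBIC)[:, :800]
b=cv2.resize(S["pixels"][160:215,360:415],None,fx=2.5,fy=2.5,interpolation=cv2.INTER_CUBIC)
im=np.zeros((600,800,3),np.uint8);im[:460]=a; im[462:462+b.shape[0],:b.shape[1]]=b[:138]
cv2.imwrite("pics/crop1.png",im)
print("bracket",plane(T,(406,239),.02),"jig board",[plane(T,p,.012).round(3) for p in((243,292),(305,305),(327,215),(287,252))])
print(proj(T,[.3,0,0]),proj(T,[.5,0,0]))
E
```

```text
bracket [ 0.51303646 -0.17158439  0.02      ] jig board [array([0.378, 0.266, 0.012]), array([0.343, 0.101, 0.012]), array([0.581, 0.04 , 0.012]), array([0.482, 0.149, 0.012])]
[343.25305599 320.24863813] [341.8295526  244.60581534]
```

View pics/crop1.png

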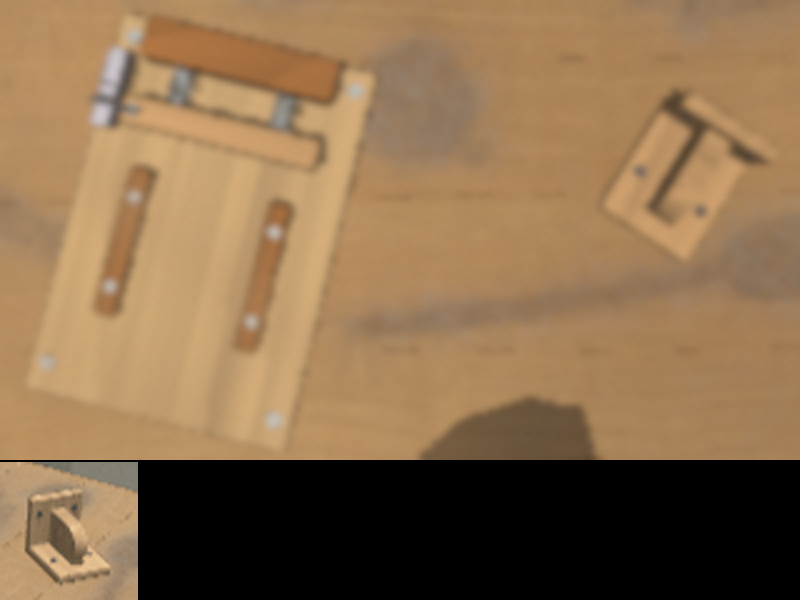

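The crop shows the bracket's back plate pointing up-right, from the nose at (655,210) to the plate at (705,125), so its yaw is about −0.53. The jig's x axis points up and slightly right, yaw about −0.26. Next I'll bring the wrist camera over the bracket.

```bash
cat >> h.py <<'E'
from scipy.spatial.transform import Rotation as Ro
def pose():
    s=manip.observe(); q=s["eef_rot"]; return s["eef_pos"],Ro.from_quat([q[1],q[2],q[3],q[0]]),s
def to(p,yaw=None):
    "tool-axis shift to world point p, then the turn about tool z so tool x points at yaw"
    e,R,s=pose(); X=R.as_matrix()[:,0]; y=np.arctan2(X[1],X[0])
    print("shift",(R.inv().apply(np.array(p)-e)).round(4),"tool yaw",y.round(4),"turn",None if yaw is None else round(y-yaw,4),"tilt",R.as_matrix()[:,2].round(4))
E
python3 - <<'E'
from h import *
W=load("pics/wrist0.npz"); print("cam fwd",W["R"][2],"cam right",W["R"][0], W["fx"])
e,R,s=pose(); print("cam in tool",R.inv().apply(-W["R"].T@W["t"]-e),R.inv().apply(W["R"][2]))
to([.513,-.172,.215],-.53)
E
```

```text
cam fwd [-0.22335385 -0.11001716 -0.96850879] cam right [ 0.44872918 -0.89366563 -0.00196884] 334.92138095474195
cam in tool [ 0.06973158 -0.00038499 -0.16974334] [-2.49227617e-01 -6.75918643e-04  9.68444701e-01]
shift [ 0.381  -0.1905 -0.0008] tool yaw 0.4658 turn 0.9958 tilt [-4.0e-04  1.4e-03 -1.0e+00]
```

The manual's scale: shifts go in shares of 0.6 m and turns go in shares of pi rad. Converting my numbers, 0.024 m / 0.6 = 0.04, 0.021 m / 0.6 = 0.035.

Emit:
step_hand(offsets=[{"x": 0.04, "y": -0.02, "jaw": 1}, {"x": 0.04, "y": -0.02, "jaw": 1}, {"x": 0.04, "y": -0.02, "jaw": 1}, {"x": 0.04, "y": -0.02, "jaw": 1}, {"x": 0.04, "y": -0.02, "jaw": 1}, {"x": 0.04, "y": -0.02, "jaw": 1}, {"x": 0.04, "y": -0.02, "jaw": 1}, {"x": 0.04, "y": -0.02, "jaw": 1}, {"x": 0.04, "y": -0.02, "jaw": 1}, {"x": 0.04, "y": -0.02, "jaw": 1}, {"x": 0.04, "y": -0.02, "jaw": 1}, {"x": 0.04, "y": -0.02, "jaw": 1}, {"x": 0.04, "y": -0.02, "jaw": 1}, {"x": 0.04, "y": -0.02, "jaw": 1}, {"x": 0.04, "y": -0.02, "jaw": 1}, {"x": 0.035, "y": -0.0167, "jaw": 1}])

```text
t: 1.48
eef_pos: [0.5139, -0.1712, 0.2143]
eef_rot: [-0.0, 0.973, 0.231, -0.0]
force: [-0.3, -0.1, 0.5]
width: 1.001
grasp_force: 0.0
```

Emit:
step_hand(offsets=[{"drz": 0.0318, "jaw": 1}, {"drz": 0.0318, "jaw": 1}, {"drz": 0.0318, "jaw": 1}, {"drz": 0.0318, "jaw": 1}, {"drz": 0.0318, "jaw": 1}, {"drz": 0.0318, "jaw": 1}, {"drz": 0.0318, "jaw": 1}, {"drz": 0.0318, "jaw": 1}, {"drz": 0.0318, "jaw": 1}, {"drz": 0.0318, "jaw": 1}, {"jaw": 1}])

```text
t: 2.4
eef_pos: [0.5131, -0.1727, 0.2142]
eef_rot: [-0.0, 0.964, -0.265, -0.0]
force: [-0.2, -0.0, 0.1]
width: 1.003
grasp_force: 0.0
```

```bash
python3 - <<'E'
from h import *
W=shot("wrist","pics/wrist1.png"); shot("top","pics/top1.png"); to([.513,-.172,.215],-.53)
E
```

```text
shift [-0.0005 -0.0006 -0.0007] tool yaw -0.5314 turn -0.0014 tilt [-4.e-04  3.e-04 -1.e+00]
```

View pics/wrist1.png

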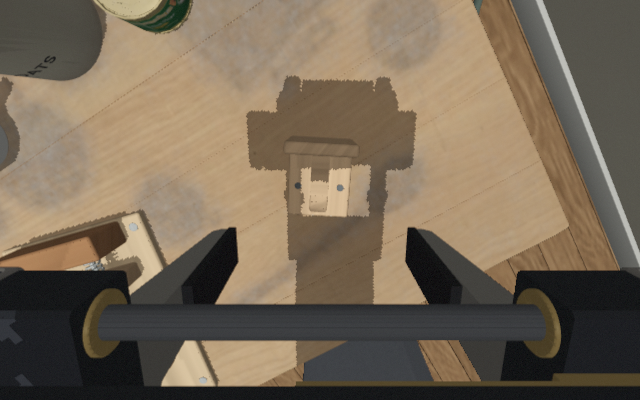

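The wrist view shows the bracket in the gripper's shadow: back plate top at about (285–357, 138–155) and foot down to v≈215. I'll enlarge it.

```bash
python3 - <<'E'
from h import *
a=load("pics/wrist1.npz")["pixels"][125:225,275:380]
g=np.clip((a/255.)**.5*255,0,255).astype(np.uint8)
cv2.imwrite("pics/crop2.png",cv2.resize(g,None,fx=6,fy=6,interpolation=cv2.INTER_CUBIC)[:600])
E
```

```text
(no output)
```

View pics/crop2.png

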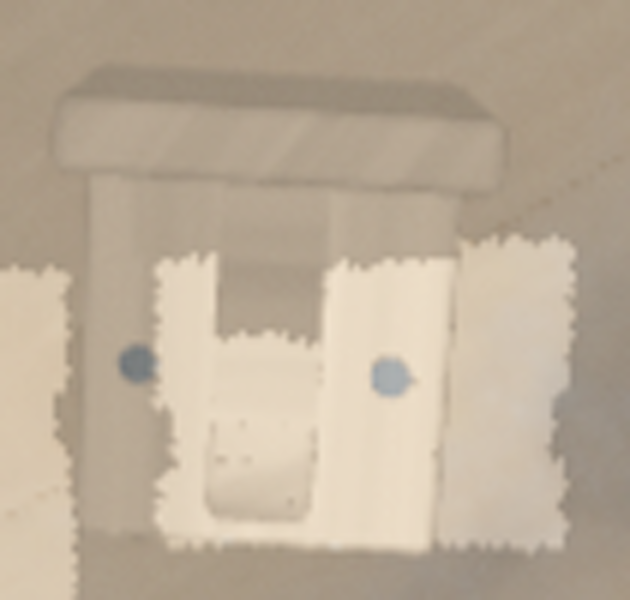

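The crop clearly shows these features:
- two screw holes at (137,363) and (390,377)
- plate-top corners: inner (58,163) and (500,188), outer (62,98) and (503,122)
- foot front corners at (80,535) and (433,550)

In top0 the holes were at crop (640,171) and (701,210). I'll triangulate from these.

```bash
python3 - <<'E'
from h import *
W=load("pics/wrist1.npz");T=load("pics/top0.npz")
w=lambda u,v:(275+(u+.5)/6-.5,125+(v+.5)/6-.5)
t=lambda u,v:(235+(u+.5)/4-.5,195+(v+.5)/4-.5)
for n,a,b in(("holeL",w(137,363),t(640,171)),("holeR",w(390,377),t(701,210)),("plate outer R",w(503,122),t(775,157)),("plate outer L",w(62,98),t(692,92)),("footL",w(80,535),t(602,205)),("footR",w(433,550),t(685,260))):
    print(n,*[x.round(4) for x in tri(W,a,T,b)])
P=lambda u,v,z:plane(W,w(u,v),z)
hl,hr=P(137,363,.012),P(390,377,.012); pl,pr=P(62,98,.075),P(503,122,.075); il,ir=P(58,163,.075),P(500,188,.075); fl,fr=P(80,535,.012),P(433,550,.012)
for a,b in((hl,hr),(pl,pr),(il,ir),(fl,fr)):
    d=a-b; print("mid",((a+b)/2).round(4),"len",np.linalg.norm(d).round(4),"yaw x",(np.arctan2(d[1],d[0])-np.pi/2).round(4))
m=(pl+pr)/2;f=(fl+fr)/2;print("plate-to-front",np.linalg.norm((m-f)[:2]),np.arctan2(*(m-f)[1::-1]),"centre",(m+f)[:2]/2)
print("rib",P(217,200,.058),P(325,200,.058))
E
```

```text
holeL [ 0.5174 -0.1431  0.0114] 0.0009
holeR [ 0.4908 -0.183   0.0131] 0.0009
plate outer R [ 0.5259 -0.2236  0.0493] 0.0011
plate outer L [ 0.5673 -0.1659  0.0723] 0.0003
footL [ 0.4948 -0.1162  0.014 ] 0.0012
footR [ 0.4569 -0.1721  0.0105] 0.0028
mid [ 0.5037 -0.1633  0.012 ] len 0.048 yaw x -0.5937
mid [ 0.5487 -0.1942  0.075 ] len 0.0673 yaw x -0.591
mid [ 0.5404 -0.1887  0.075 ] len 0.068 yaw x -0.5936
mid [ 0.475  -0.1445  0.012 ] len 0.0685 yaw x -0.5815
plate-to-front 0.08890959349809756 -0.5931891994870961 centre [ 0.51184501 -0.16937257]
rib [ 0.54038996 -0.17684005  0.058     ] [ 0.53140577 -0.19192678  0.058     ]
```

The bracket is consistent: height about 0.012 at the holes, length 89 mm, width 68 mm. Its centre is (0.512, −0.1695) with yaw −0.592.

```bash
python3 - <<'E'
from h import *
to([.512+.004*np.cos(.592),-.1695-.004*np.sin(.592),.026],-.592)
E
```

```text
shift [ 0.0014 -0.002   0.1883] tool yaw -0.5314 turn 0.0606 tilt [-4.e-04  3.e-04 -1.e+00]
```

Scaled: 0.018 m / 0.6 = 0.03, 0.01 m / 0.6 = 0.0167, 0.031 rad / 3.1416 = 0.0099.

Emit:
step_hand(offsets=[{"x": 0.0023, "y": -0.0033, "z": 0.0167, "jaw": 1}, {"z": 0.03, "drz": 0.0095, "jaw": 1}, {"z": 0.03, "drz": 0.0099, "jaw": 1}, {"z": 0.03, "jaw": 1}, {"z": 0.03, "jaw": 1}, {"z": 0.03, "jaw": 1}, {"z": 0.03, "jaw": 1}, {"z": 0.03, "jaw": 1}, {"z": 0.03, "jaw": 1}, {"z": 0.03, "jaw": 1}, {"z": 0.0167, "jaw": 1}, {"z": 0.01, "jaw": 1}, {"jaw": 1}])

```text
t: 3.58
eef_pos: [0.5146, -0.1712, 0.0251]
eef_rot: [-0.0, 0.956, -0.293, -0.001]
force: [-0.6, 0.8, -0.3]
width: 1.001
grasp_force: 0.0
```

Emit:
step_hand(offsets=[{"jaw": 0}, {"jaw": 0}, {"jaw": 0}, {"jaw": 0}, {"jaw": 0}, {"jaw": 0}, {"jaw": 0}, {"jaw": 0}, {"jaw": 0}, {"jaw": 0}, {"jaw": 0}, {"jaw": 0}], force=45)

```text
t: 4.58
eef_pos: [0.5155, -0.1718, 0.0266]
eef_rot: [-0.0, 0.956, -0.293, -0.0]
force: [0.3, 0.6, -0.7]
width: 0.195
grasp_force: 45.0
```

```bash
python3 - <<'E'
from h import *
print(pose()[2]["width"]*92,pose()[2]["grasp_force"]); shot("wrist","pics/wrist2.png"); to([.5,0,.2],-.592)
# jig from top0 points (crop1 px) and scene0
T=load("pics/top0.npz")
t=lambda u,v:(235+(u+.5)/4-.5,195+(v+.5)/4-.5)
P=lambda u,v,z:plane(T,t(u,v),z)[:2]
A=dict(nearL=P(28,385,.012),nearR=P(280,450,.012),farL=P(125,14,.012),farR=P(375,72,.012))
print(A); x=(A["farL"]-A["nearL"]),(A["farR"]-A["nearR"]); print([(np.linalg.norm(v),np.arctan2(v[1],v[0])) for v in x])
E
```

```text
17.927350525796623 44.99994456768036
shift [-0.1092 -0.1335 -0.1734] tool yaw -0.5952 turn -0.0032 tilt [-0.e+00  1.e-04 -1.e+00]
{'nearL': array([0.38123378, 0.2695735 ]), 'nearR': array([0.33722661, 0.10231145]), 'farL': array([0.62892074, 0.20673259]), 'farR': array([0.5870893 , 0.03582663])}
[(np.float64(0.25553435817586617), np.float64(-0.24846832794905116)), (np.float64(0.2585567461960379), np.float64(-0.26005965656260016))]
```

The grip is 17.9 mm wide at 45 N, which matches the 18 mm rib. I'll lift and move over the near part of the jig.

Scaled: -0.025 m / 0.6 = -0.0417, -0.02 m / 0.6 = -0.0333.

Emit:
step_hand(offsets=[{"z": -0.01, "jaw": 0}, {"z": -0.02, "jaw": 0}, {"z": -0.0333, "jaw": 0}, {"z": -0.0417, "jaw": 0}, {"z": -0.0417, "jaw": 0}, {"z": -0.0417, "jaw": 0}, {"z": -0.0417, "jaw": 0}, {"z": -0.0333, "jaw": 0}, {"z": -0.02, "jaw": 0}, {"z": -0.005, "jaw": 0}])

```text
t: 5.47
eef_pos: [0.5168, -0.1726, 0.2029]
eef_rot: [0.001, 0.956, -0.293, 0.002]
force: [0.1, -0.9, -2.1]
width: 0.191
grasp_force: 45.0
```

Emit:
step_hand(offsets=[{"x": -0.0142, "y": -0.0127, "jaw": 0}, {"x": -0.0272, "y": -0.0243, "jaw": 0}, {"x": -0.0272, "y": -0.0243, "jaw": 0}, {"x": -0.0272, "y": -0.0243, "jaw": 0}, {"x": -0.0272, "y": -0.0243, "jaw": 0}, {"x": -0.0272, "y": -0.0243, "jaw": 0}, {"x": -0.0272, "y": -0.0243, "jaw": 0}, {"x": -0.0272, "y": -0.0243, "jaw": 0}, {"x": -0.0272, "y": -0.0243, "jaw": 0}, {"x": -0.0272, "y": -0.0243, "jaw": 0}, {"x": -0.0272, "y": -0.0243, "jaw": 0}, {"x": -0.0272, "y": -0.0243, "jaw": 0}, {"x": -0.0272, "y": -0.0243, "jaw": 0}, {"x": -0.0272, "y": -0.0243, "jaw": 0}, {"x": -0.0272, "y": -0.0243, "jaw": 0}, {"x": -0.0272, "y": -0.0243, "jaw": 0}, {"x": -0.0137, "y": -0.012, "jaw": 0}])

```text
t: 6.88
eef_pos: [0.4277, 0.1704, 0.1976]
eef_rot: [0.0, 0.956, -0.292, -0.002]
force: [0.8, 0.5, -2.5]
width: 0.193
grasp_force: 45.0
```

Emit:
step_hand(offsets=[{"drz": -0.0159, "jaw": 0}, {"drz": -0.0318, "jaw": 0}, {"drz": -0.0318, "jaw": 0}, {"drz": -0.0191, "jaw": 0}, {"drz": -0.0099, "jaw": 0}, {"jaw": 0}, {"jaw": 0}])

```text
t: 7.47
eef_pos: [0.4295, 0.1681, 0.1985]
eef_rot: [0.0, 0.992, -0.127, -0.001]
force: [-0.2, 0.0, -3.2]
width: 0.192
grasp_force: 45.0
```

```bash
python3 - <<'E'
from h import *
shot("wrist","pics/wrist3.png"); shot("scene","pics/scene3.png"); to([.4304,.1675,.2],-.254)
E
```

```text
shift [ 0.0007  0.0004 -0.001 ] tool yaw -0.2551 turn -0.0011 tilt [-1.2e-03 -2.0e-04 -1.0e+00]
```

View pics/wrist3.png

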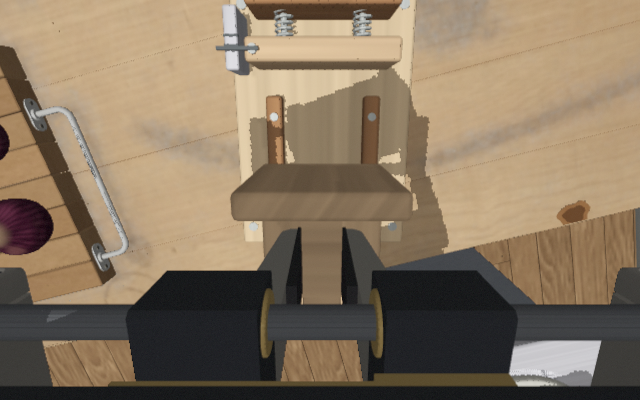

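The wrist view shows the fence (245–400, 37–65), the scale at (233,38) with its pointer at (237,47), both cheeks (267–284 and 362–380), and the held bracket nearly square. I'll zoom in for exact edges.

```bash
python3 - <<'E'
from h import *
a=load("pics/wrist3.npz")["pixels"][0:145,215:415]
g=np.clip((a/255.)**.7*255,0,255).astype(np.uint8)
cv2.imwrite("pics/crop3.png",cv2.resize(g,None,fx=4,fy=4,interpolation=cv2.INTER_CUBIC))
E
```

```text
(no output)
```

View pics/crop3.png

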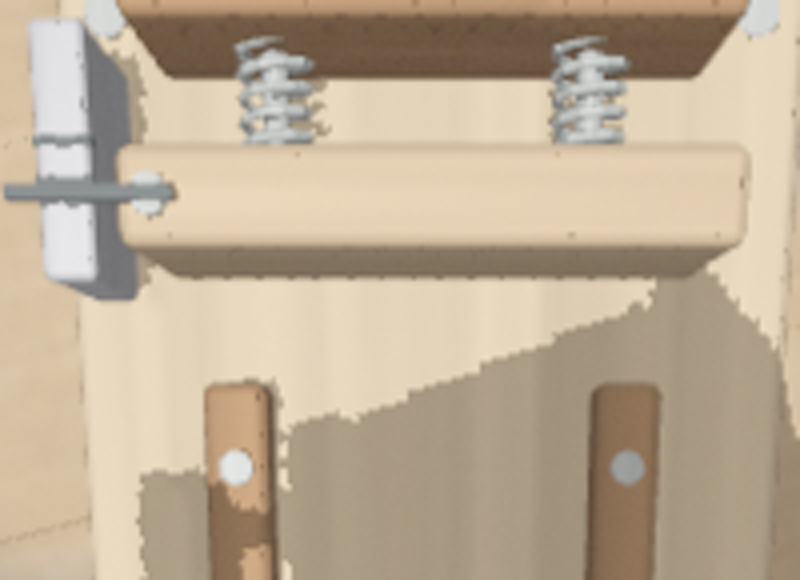

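The crop shows:
- fence base edge: (178,277)–(690,277)
- fence top: near edge (125,245)–(742,246), far edge (122,145)–(747,147)
- cheek screws at (236,467) and (627,467), cheek ends at v=385, inner edges at u=271 and 592

The pointer (v≈190) sits below the visible first notch (v≈140). I'll check the other notch later.

```bash
python3 - <<'E'
from h import *
W=load("pics/wrist3.npz");T=load("pics/top0.npz")
w=lambda u,v:(215+(u+.5)/4-.5,(v+.5)/4-.5)
t=lambda u,v:(235+(u+.5)/4-.5,195+(v+.5)/4-.5)
for n,a,b in(("scrL",w(236,467),t(134,196)),("scrR",w(627,467),t(274,232))): print(n,*[x.round(4) for x in tri(W,a,T,b)])
P=lambda u,v,z:plane(W,w(u,v),z)
def rep(n,a,b):
    d=a-b; m=(a+b)/2; print(n,"mid",m.round(4),"len",np.linalg.norm(d).round(4),"yaw",(np.arctan2(d[1],d[0])-np.pi/2).round(4)); return m
sc=rep("screws",P(236,467,.030),P(627,467,.030))
fb=rep("fence base",P(178,277,.012),P(690,277,.012))
fn=rep("fence near top",P(125,244,.073),P(742,245,.073))
ff=rep("fence far top",P(122,145,.073),P(747,147,.073))
ch=rep("cheek ends",P(238,383,.030),P(626,383,.030))
inn=rep("inner",P(271,467,.030),P(592,467,.030))
yaw=-.255;X=np.array([np.cos(yaw),np.sin(yaw)]);Y=np.array([-X[1],X[0]])
for n,m,x in(("fb",fb,.060),("fn",fn,.060),("ff",ff,.080),("ch",ch,.035)): print(n,"origin est",(m[:2]-x*X).round(4),"Yproj",(m[:2]@Y).round(4),"Xproj",(m[:2]@X-x).round(4))
# bracket held: top edges, crop in full image
for a,b,z in(((232,196),(412,196),None),):pass
print(pose()[0],pose()[0][:2]@X,pose()[0][:2]@Y)
E
```

```text
scrL [ 0.505   0.2051 -0.0273] 0.0002
scrR [0.4801 0.1046 0.0325] 0.0007
screws mid [0.4917 0.1507 0.03  ] len 0.0959 yaw -0.2557
fence base mid [0.5359 0.1385 0.012 ] len 0.1279 yaw -0.2556
fence near top mid [0.5354 0.1391 0.073 ] len 0.127 yaw -0.2571
fence far top mid [0.5533 0.1342 0.073 ] len 0.1265 yaw -0.2585
cheek ends mid [0.5108 0.1456 0.03  ] len 0.0938 yaw -0.2557
inner mid [0.4917 0.1507 0.03  ] len 0.0788 yaw -0.2557
fb origin est [0.4779 0.1536] Yproj 0.2692 Xproj 0.4237
fn origin est [0.4773 0.1542] Yproj 0.2696 Xproj 0.423
ff origin est [0.4759 0.1544] Yproj 0.2694 Xproj 0.4216
ch origin est [0.4769 0.1545] Yproj 0.2698 Xproj 0.4225
[0.42984985 0.16810265 0.19897878] 0.37354679912724176 0.2710944138577938
```

```bash
python3 - <<'E'
from h import *
to([.4809,.1532,.060],-.2557)
T=load("pics/top0.npz");S=load("pics/scene0.npz")
t=lambda u,v:(235+(u+.5)/4-.5,195+(v+.5)/4-.5)
print("board near corners",tri(T,t(28,385),S,(350,287)),tri(T,t(280,450),S,(399,259)))
E
```

```text
shift [0.0533 0.0015 0.1389] tool yaw -0.2551 turn 0.0006 tilt [-1.2e-03 -2.0e-04 -1.0e+00]
board near corners (array([0.38122571, 0.26939255, 0.01264786]), np.float64(0.00020085009013885946)) (array([0.33727029, 0.1025868 , 0.00998157]), np.float64(0.0008434635961729649))
```

Two views put the board top at z≈0.011–0.013, matching the stated 12 mm. I'll move over the bay and descend part of the way.

Scaled: 0.02 m / 0.6 = 0.0333, 0.015 m / 0.6 = 0.025.

Emit:
step_hand(offsets=[{"x": 0.0138, "y": 0.0008, "jaw": 0}, {"x": 0.025, "y": 0.0008, "jaw": 0}, {"x": 0.025, "y": 0.0008, "jaw": 0}, {"x": 0.025, "z": 0.0083, "jaw": 0}, {"z": 0.0233, "jaw": 0}, {"z": 0.0333, "jaw": 0}, {"z": 0.0333, "jaw": 0}, {"z": 0.0333, "jaw": 0}, {"z": 0.0333, "jaw": 0}, {"z": 0.0333, "jaw": 0}, {"z": 0.0233, "jaw": 0}, {"z": 0.01, "jaw": 0}, {"jaw": 0}, {"jaw": 0}])

```text
t: 8.73
eef_pos: [0.4821, 0.1532, 0.061]
eef_rot: [-0.0, 0.992, -0.127, 0.0]
force: [0.4, -0.1, -2.8]
width: 0.191
grasp_force: 45.0
```

```bash
python3 - <<'E'
from h import *
shot("wrist","pics/wrist4.png"); to([.4809,.1532,.0386],-.2557)
S=shot("scene","pics/scene4.png")
a=cv2.resize(load("pics/wrist4.npz")["pixels"][:240,140:500],None,fx=1.6,fy=1.6,interpolation=cv2.INTER_CUBIC)
b=cv2.resize(S["pixels"][185:295,270:410],None,fx=1.9,fy=1.9,interpolation=cv2.INTER_CUBIC)
im=np.zeros((600,600,3),np.uint8); im[:a.shape[0],:a.shape[1]]=a; im[386:386+b.shape[0],:b.shape[1]]=b
cv2.imwrite("pics/crop4.png",im)
E
```

```text
shift [-0.0017  0.0006  0.023 ] tool yaw -0.2543 turn 0.0014 tilt [ 2.e-03  1.e-04 -1.e+00]
```

View pics/crop4.png

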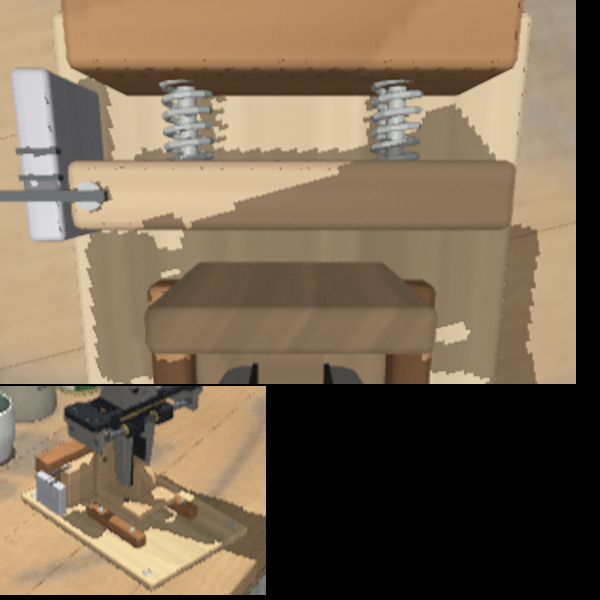

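The bracket hangs square and centred between the cheeks, about 10 mm short of the fence. The pointer is at v≈196 at rest, with the two notches at v≈178 and v≈151. Now I'll lower it gently.

Scaled: 0.006 m / 0.6 = 0.01, 0.005 m / 0.6 = 0.0083, 0.001 rad / 3.1416 = 0.0003.

Emit:
step_hand(offsets=[{"x": -0.0025, "z": 0.0067, "drz": 0.0003, "jaw": 0}, {"z": 0.01, "jaw": 0}, {"z": 0.0083, "jaw": 0}, {"z": 0.005, "jaw": 0}, {"z": 0.0033, "jaw": 0}, {"z": 0.0017, "jaw": 0}, {"jaw": 0}, {"jaw": 0}, {"jaw": 0}])

```text
t: 9.58
eef_pos: [0.4803, 0.1537, 0.0398]
eef_rot: [-0.0, 0.992, -0.127, 0.0]
force: [-0.4, 0.3, -3.2]
width: 0.192
grasp_force: 45.0
```

Emit:
step_hand(offsets=[{"z": 0.0017, "jaw": 0}, {"jaw": 0}, {"jaw": 0}])

```text
t: 9.83
eef_pos: [0.4801, 0.1537, 0.0386]
eef_rot: [-0.0, 0.992, -0.127, 0.0]
force: [-0.4, 0.3, -3.0]
width: 0.197
grasp_force: 45.0
```

Emit:
step_hand(offsets=[{"z": 0.0017, "jaw": 0}, {"jaw": 0}, {"jaw": 0}])

```text
t: 10.08
eef_pos: [0.4802, 0.1537, 0.0386]
eef_rot: [0.0, 0.992, -0.127, -0.0]
force: [-4.0, -0.2, 4.6]
width: 0.195
grasp_force: 45.0
```

Contact came at the predicted height (TCP z 0.0386). I'll ease the down-force a little and push forward.

Scaled: 0.003 m / 0.6 = 0.005, 0.002 m / 0.6 = 0.0033.

Emit:
step_hand(offsets=[{"z": -0.001, "jaw": 0}, {"x": 0.0033, "jaw": 0}, {"x": 0.005, "jaw": 0}, {"x": 0.005, "jaw": 0}, {"x": 0.005, "jaw": 0}, {"x": 0.0033, "jaw": 0}, {"jaw": 0}, {"jaw": 0}, {"jaw": 0}], force=60)

```text
t: 10.83
eef_pos: [0.4929, 0.1506, 0.0386]
eef_rot: [-0.0, 0.992, -0.127, 0.0]
force: [-2.6, 1.8, 3.8]
width: 0.19
grasp_force: 60.0
```

Emit:
step_hand(offsets=[{"x": 0.0017, "jaw": 0}, {"x": 0.0017, "jaw": 0}, {"jaw": 0}, {"jaw": 0}])

```text
t: 11.17
eef_pos: [0.4931, 0.1506, 0.0387]
eef_rot: [-0.0, 0.992, -0.127, -0.002]
force: [-10.5, 2.3, 11.5]
width: 0.188
grasp_force: 60.0
```

Emit:
step_hand(offsets=[{"x": 0.0017, "jaw": 0}, {"x": 0.0017, "jaw": 0}, {"jaw": 0}, {"jaw": 0}])

```text
t: 11.5
eef_pos: [0.4954, 0.1499, 0.0387]
eef_rot: [-0.0, 0.992, -0.127, -0.001]
force: [-8.5, 3.1, 10.3]
width: 0.191
grasp_force: 60.0
```

Emit:
step_hand(offsets=[{"x": 0.0017, "jaw": 0}, {"x": 0.0017, "jaw": 0}, {"jaw": 0}, {"jaw": 0}])

```text
t: 11.83
eef_pos: [0.4963, 0.1498, 0.0387]
eef_rot: [-0.0, 0.992, -0.127, -0.003]
force: [-12.9, 3.8, 14.8]
width: 0.191
grasp_force: 60.0
```

The vertical force grows as it pushes, so I'll relieve it by raising the command slightly and then check the pointer.

Scaled: -0.0008 m / 0.6 = -0.0013.

Emit:
step_hand(offsets=[{"z": -0.0013, "jaw": 0}, {"jaw": 0}, {"jaw": 0}, {"jaw": 0}])

```text
t: 12.17
eef_pos: [0.4964, 0.1497, 0.0387]
eef_rot: [-0.0, 0.992, -0.127, -0.002]
force: [-8.5, 3.6, 6.9]
width: 0.19
grasp_force: 60.0
```

Emit:
step_hand(offsets=[{"z": -0.001, "jaw": 0}, {"jaw": 0}, {"jaw": 0}, {"jaw": 0}])

```text
t: 12.5
eef_pos: [0.4968, 0.1495, 0.0387]
eef_rot: [-0.0, 0.992, -0.127, -0.002]
force: [-5.0, 3.3, 1.1]
width: 0.191
grasp_force: 60.0
```

```bash
cat > fence.py <<'E'
from h import *
import sys
W=shot("wrist",f"pics/{sys.argv[1]}.png"); s=pose()[2]; X=np.array([np.cos(.2557),-np.sin(.2557)])
print("push",-(s["force"][:2]@X),"z",s["force"][2],"tcp jig x",s["eef_pos"][:2]@X-.423); to([.4809,.1532,.0386],-.2557)
a=W["pixels"][:170,120:320]
cv2.imwrite(f"pics/{sys.argv[1]}c.png",cv2.resize(a,None,fx=3,fy=3,interpolation=cv2.INTER_CUBIC))
E
python3 fence.py f1
```

```text
push 5.33430255996285 z 0.7619358079411324 tcp jig x 0.019868485437515793
shift [-0.0164  0.0005  0.0001] tool yaw -0.2552 turn 0.0005 tilt [-3.2e-03  9.0e-04 -1.0e+00]
```

View pics/f1c.png

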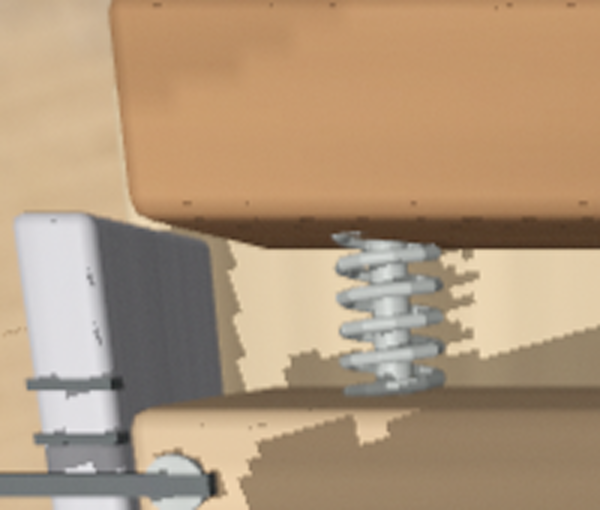

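The pointer (v≈484) is still about at rest, below the first notch (438; second at 383), so the plate is only just touching the fence. I'll push on in small steps.

Scaled: 0.001 m / 0.6 = 0.0017.

Emit:
step_hand(offsets=[{"x": 0.0017, "jaw": 0}, {"x": 0.0017, "jaw": 0}, {"jaw": 0}, {"jaw": 0}, {"jaw": 0}])

```text
t: 12.97
eef_pos: [0.4985, 0.1491, 0.0387]
eef_rot: [-0.0, 0.992, -0.127, -0.002]
force: [-6.2, 3.8, 1.9]
width: 0.188
grasp_force: 60.0
```

Emit:
step_hand(offsets=[{"x": 0.0017, "jaw": 0}, {"x": 0.0017, "z": -0.0005, "jaw": 0}, {"jaw": 0}, {"jaw": 0}, {"jaw": 0}])

```text
t: 13.38
eef_pos: [0.5, 0.1487, 0.0387]
eef_rot: [-0.0, 0.992, -0.127, -0.002]
force: [-6.3, 3.8, 1.9]
width: 0.194
grasp_force: 60.0
```

Emit:
step_hand(offsets=[{"x": 0.0017, "jaw": 0}, {"x": 0.0017, "z": -0.0005, "jaw": 0}, {"jaw": 0}, {"jaw": 0}, {"jaw": 0}])

```text
t: 13.8
eef_pos: [0.5014, 0.1483, 0.0388]
eef_rot: [-0.0, 0.992, -0.127, -0.003]
force: [-7.4, 4.4, 0.8]
width: 0.191
grasp_force: 60.0
```

```bash
python3 - <<'E'
from h import *
s=pose()[2]; X=np.array([np.cos(.2557),-np.sin(.2557)])
print("push",-(s["force"][:2]@X),"z",s["force"][2],"tcp jig x",s["eef_pos"][:2]@X-.423,"tau",s["torque"]); to([.4809,.1532,.0386],-.2557)
E
```

```text
push 8.278724529294434 z 0.8326819065161755 tcp jig x 0.024609036989018118 tau [0.77478462 1.10485868 0.05479238]
shift [-0.0211  0.0005  0.0003] tool yaw -0.255 turn 0.0007 tilt [-0.0059  0.0013 -1.    ]
```

Scaled: 0.001 m / 0.6 = 0.0017, 0.003 rad / 3.1416 = 0.001.

Emit:
step_hand(offsets=[{"x": 0.0017, "dry": 0.001, "jaw": 0}, {"x": 0.0017, "dry": 0.001, "jaw": 0}, {"jaw": 0}, {"jaw": 0}, {"jaw": 0}])

```text
t: 14.22
eef_pos: [0.5025, 0.148, 0.0386]
eef_rot: [0.0, 0.992, -0.127, -0.001]
force: [-10.5, 5.5, 3.2]
width: 0.192
grasp_force: 60.0
```

Emit:
step_hand(offsets=[{"x": 0.0017, "jaw": 0}, {"x": 0.0017, "z": -0.0003, "jaw": 0}, {"jaw": 0}, {"jaw": 0}, {"jaw": 0}])

```text
t: 14.63
eef_pos: [0.504, 0.1476, 0.0386]
eef_rot: [0.0, 0.992, -0.127, -0.001]
force: [-10.9, 5.1, 2.6]
width: 0.19
grasp_force: 60.0
```

```bash
python3 fence.py f2
```

```text
push 11.496581776592517 z 3.2201051059109047 tcp jig x 0.027315549301137332
shift [-0.0238  0.0005  0.0001] tool yaw -0.2551 turn 0.0006 tilt [-2.9e-03  3.0e-04 -1.0e+00]
```

View pics/f2c.png

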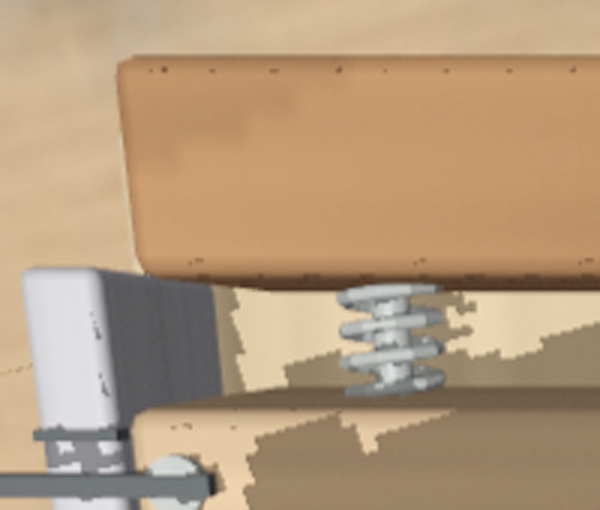

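The second notch is now at v≈435, and the pointer at 484 covers the first notch (about 490). The parallax has to be worked out, so I'll compute the pointer and notch positions along jig x from the known views.

```bash
python3 - <<'E'
from h import *
from scipy.optimize import brentq
X=np.array([np.cos(.2557),-np.sin(.2557)])
C={k:load(f"pics/{k}.npz") for k in("wrist3","wrist4","f1","f2")}
jx=lambda k,uv,z:1e3*(plane(C[k],uv,z)[:2]@X-.423)
f=lambda u,v:(120+(u+.5)/3-.5,(v+.5)/3-.5); g=lambda u,v:(140+(u+.5)/1.6-.5,(v+.5)/1.6-.5); h=lambda u,v:(215+(u+.5)/4-.5,(v+.5)/4-.5)
solve=lambda a,b:brentq(lambda z:jx(*a,z)-jx(*b,z),0,.15)
p3,p4=("wrist3",h(65,190)),("wrist4",g(38,196)); zp=solve(p3,p4)
zn=solve(("wrist3",h(65,140)),("wrist4",g(38,151))); zn2=solve(("f1",f(75,383)),("f2",f(80,435)))
print("pointer z",zp,"notch z",zn,zn2)
for zP,zN in((zp,zn2),(.078,.070),(.073,.058),(.075,.058)):
    print(zP,zN,"pointer rest",jx(*p3,zP),jx(*p4,zP),"f1",jx("f1",f(70,484),zP),"f2",jx("f2",f(70,484),zP),"n1",jx("wrist4",g(38,178),zN),jx("f1",f(80,438),zN),"n2",jx("wrist4",g(38,151),zN),jx("f1",f(75,383),zN),jx("f2",f(80,435),zN))
print("fence far edge",jx("wrist3",h(430,146),.073),jx("wrist4",g(290,160),.073),jx("f1",f(300,405),.073),jx("f2",f(300,405),.073))
print("block near edge",jx("wrist4",g(290,68),.066),jx("f1",f(400,218),.066),jx("f2",f(400,275),.066))
E
```

```text
pointer z 0.07692669746024336 notch z 0.0584180449599264 0.060307132075779465
0.07692669746024336 0.060307132075779465 pointer rest 69.49931029065881 69.49931029065876 f1 70.63256029265136 f2 78.07624827893817 n1 74.41053998817904 74.9497276616885 n2 82.37028111568206 82.8338763489958 82.8338763489958
0.078 0.07 pointer rest 69.31652256987847 69.53183307188692 f1 70.7904915103722 f2 78.23361135940293 n1 74.3965687989826 75.93308994492499 n2 81.90402276402025 83.30089462694495 83.78377743530824
0.073 0.058 pointer rest 70.16804259340203 69.38032508591164 f1 70.05476597227445 f2 77.50053249936201 n1 74.41386546202055 74.71566415401426 n2 82.48126164354314 82.72271494068445 82.60777739849084
0.075 0.058 pointer rest 69.82743458399266 69.44092828030179 f1 70.34905618751353 f2 77.79376404337852 n1 74.41386546202055 74.71566415401426 n2 82.48126164354314 82.72271494068445 82.60777739849084
fence far edge 78.41169354347171 79.37698393436004 80.58904858416588 88.02954882785247
block near edge 104.68230476881773 104.66784101321397 104.854535476068
```

The pointer is at jig x≈78, between the notches at 74.7 and 82.7. That is about 8.4 mm of travel, or roughly 9.7 N. I'll hold for a moment and confirm it is steady before handing in.

Scaled: 0.0003 m / 0.6 = 0.0005, 0.002 rad / 3.1416 = 0.0006.

Emit:
step_hand(offsets=[{"x": 0.0005, "dry": 0.0006, "jaw": 0}, {"jaw": 0}, {"jaw": 0}, {"jaw": 0}, {"jaw": 0}, {"jaw": 0}])

```text
t: 15.18
eef_pos: [0.504, 0.1476, 0.0386]
eef_rot: [0.0, 0.992, -0.127, -0.001]
force: [-11.8, 5.3, 4.0]
width: 0.188
grasp_force: 60.0
```

Emit:
step_hand(offsets=[{"jaw": 0}, {"jaw": 0}, {"jaw": 0}, {"jaw": 0}, {"jaw": 0}, {"jaw": 0}])

```text
t: 15.68
eef_pos: [0.5041, 0.1476, 0.0386]
eef_rot: [0.0, 0.992, -0.127, -0.001]
force: [-10.8, 5.6, 3.8]
width: 0.189
grasp_force: 60.0
```

```bash
python3 fence.py f3; python3 - <<'E'
from h import *
X=np.array([np.cos(.2557),-np.sin(.2557)])
A,B=load("pics/f2.npz"),load("pics/f3.npz")
g=lambda c:cv2.cvtColor(c["pixels"],cv2.COLOR_BGR2GRAY)
r=cv2.matchTemplate(g(B)[:160],g(A)[75:110,160:300],cv2.TM_CCOEFF_NORMED); _,s,_,m=cv2.minMaxLoc(r); print("block moved px",m[1]-75,s)
E
```

```text
push 11.728914074315242 z 4.397109238598137 tcp jig x 0.02727974759622942
shift [-0.0238  0.0004  0.    ] tool yaw -0.2551 turn 0.0006 tilt [-1.7e-03 -1.0e-04 -1.0e+00]
block moved px 0 0.998654305934906
```

It is steady: the fence hasn't moved, the bracket is flat and square, and the grip is holding. Handing in.

```bash
python3 -c "
from rig import manip, vision
print(manip.finish_job())"
```

```text
the job is handed in; nothing more can be done
None
```

The job is handed in with the arm still holding the bracket flat and square on the jig's board, its back plate pressing the fence back about 8.4 mm (roughly 10 N) and the pointer between the two notches.

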